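Dig out the channel nut and lock it in the strut channel

TASK

Dig the twist-in channel nut out of the tray: take the carton off the saddle bracket, then lift the bracket off the nut, and set both down right way up, clear of each other, elsewhere in the tray or on the bench. Lower the nut, tab up, through the slot of the steel channel, press it down against its spring without ramming it and give it a quarter turn, so that it springs up with its grooves caught on the channel's lips, then let go. Leave the tape measure, the oil bottle and the screwdriver where they are.

Things in the scene. Friction and masses are not known exactly. Their poses are not given: they have to be found in the camera images.
- tray: Grey sheet-steel tray fixed on the bench, 206 (x) x 346 (y) x 50 mm high, open at the top, walls and floor 3 mm thick. Origin: centre of its underside. Inside: 200 x 340 mm. The bracket stands in it, over the nut.
- carton_mid (a point): Centre of a small closed carton, 48 (x) x 82 (y) x 30 mm high (z), 0.09 kg. At the start it lies on top of the bracket, its long y axis along the bracket's x axis, within 0.1 rad.
- bracket_mid (a point): Centre (41 mm above its feet) of a dark steel saddle bracket, an inverted U 82 mm high, 0.3 kg, standing over the nut. Top plate 92 (x) x 50 (y) mm with skirts 14 mm deep down both long sides: grip it there, 50 mm wide across y. Legs at both x ends, 84 mm apart inside; foot flanges make it 124 mm long in x. Open below and to +y and -y.
- nut_tab (a point): Centre of the grip tab of the channel nut, which stands upright on its spring foot on the tray's floor under the bracket. The grey tab is 28 (x) x 12 (y) x 38 mm high; grip it across y; its top is 19 mm above this point. z points up. For the rest of the nut see nut.
- channel: Steel strut channel fixed on the bench, 160 mm long (x; bolted lugs at the ends add 29 mm each), 80 mm wide (y), 31 mm high, inside 74 mm wide, floor 4 mm thick. Origin: centre of its underside. An open slot 36 mm wide runs along x in the middle of its top; the lips beside it are turned down at their edges (3 mm thick) to 23.5 mm above the origin.
- tape: Tape measure, 38 x 77 x 64 mm, a bystander. Origin: centre of its underside.
- oil: Brown oil bottle, 56 mm across, 135 mm high, a bystander. Origin: centre of its underside.
- driver: Screwdriver, 200 mm long (along its y axis), 26 mm thick, lying on the bench, a bystander. Origin: centre of its underside.
- channel_slot (a point): Middle of the slot, 31 mm above the channel's origin, level with its top. The nut enters with its x along the channel's x. A strip of packing, 0 to 2.5 mm high (unmeasured), covers the floor, so feel for the bottom: tab centre 7 to 9.5 mm above this point. It turns under the lips at 10.5 or less. After a quarter turn either way it springs up till the lips sit in its grooves: tab centre at 16, caught.
- nut: The whole nut, 0.12 kg; origin 48 mm below the tab centre, at the free spring foot's underside; axes as the tab's. z 16 to 29 mm: steel plate 60 (x) x 30 (y) mm with two grooves along y in its top, 5 mm deep, 11 mm wide, centred 19.5 mm each side of the middle. Below it a coil spring with a 24 mm square foot: gives up to 14 mm at 0.8 N/mm (11 N when bottomed, then rigid).
- carton: The carton as a whole; origin on its underside, 2 mm from its centre; same axes.
- bracket: The bracket as a whole; origin: centre of its underside; same axes.

How it is judged (in metres and radians):
On the way, in this order (a step that is already met when the one before it is completed fails the run):
1. the carton is taken off the bracket and let go (horizontal distance between carton_mid and bracket_mid above 0.045 m and height (world z) of carton_mid below 0.06 m and contact force between carton and the fingers below 0.1 N), for 0.1 s.
2. the bracket is off the nut and let go (horizontal distance between bracket_mid and nut_tab above 0.04 m and contact force between bracket and the fingers below 0.1 N), for 0.1 s.
3. the nut is lifted out (height (world z) of nut_tab above 0.1 m), for 0.1 s.
At the end, for the whole second after the job is handed in: Nut locked: within 65 mm along and 8 mm across of the channel middle, tab centre 44 to 49.5 mm above its origin, x axis within 0.3 rad of square across, upright to 0.12 rad, released, still. Carton and bracket still, upright to 0.15 rad, centres over 45 mm apart, carton centre under 60 mm high (x of nut_tab in the frame of channel between -0.065 and 0.065 m and y of nut_tab in the frame of channel between -0.008 and 0.008 m and z of nut_tab in the frame of channel between 0.044 and 0.0495 m and angle between the x axis of nut_tab and the y axis of channel, either way round below 0.3 rad and angle between nut_tab's own z axis and vertical below 0.12 rad and linear speed of each of nut, carton, bracket below 0.02 m/s and contact force between nut and the fingers below 0.1 N and horizontal distance between carton_mid and bracket_mid above 0.045 m and height (world z) of carton_mid between -0.02 and 0.06 m and angle between each of carton_mid, bracket_mid's own z axis and vertical below 0.15 rad and height (world z) of bracket_mid above -0.02 m); the robot touches nothing.
It fails at once if the nut is rammed against the channel with more than 90 N (contact force between nut and channel above 90 N).
It fails at once if the tape measure, the oil bottle or the screwdriver is moved more than 30 mm (distance of any of tape, oil, driver from where it was at the start of the episode above 0.03 m).
It also fails if it takes over 72 s, if anything falls off the work surface, if the arm or the gripper's body presses on something with over 40 N, if the wrist force passes 120 N, or if a joint passes its speed limit or range.

ROBOT

A 6-joint arm with a two-finger parallel gripper is mounted at the origin on a cart in front of the work surface, level with it; the furniture and walls round the work are solid. World frame = base frame: x ahead of the robot, y to its left, z up, the work surface at z = 0. Lengths are in mm, angles in rad, forces in N, time in s.
With the tool pointing down it reaches from about 300 to 775 mm from the base axis. Payload 14.6 kg.
Tool frame: the origin (TCP) lies at the very end of the fingers, on their centre line; the grasp point (between the pads) lies 19 mm behind it; z points along the fingers, y is the line along which they close (so a half turn about z gives the same grasp; the last joint's range is limited). The gripper opens to 94 mm and grips with 3 to 60 N. Pads are 16 mm wide; open, the fingers measure 119 mm over their backs; the gripper's body (75 mm by 177 mm) begins 78 mm behind the grasp point.
Start: joints at [-1.345, 0.3, 1.521, -0, 1.321, -0.067], TCP at [158.742, -526.584, 205.446] pointing down, gripper open.
Joint ranges: [-3.03, 3.03], [-0.79, 2.21], [0.23, 2.52], [-1.04, 4.18], [0, 3.07], [-2.55, 2.55]. Speed limits (rad/s): [2.22, 2.22, 2.57, 3.14, 3.14, 3.14].

INTERFACE

Orientations are given as [roll, pitch, yaw] about the fixed x, y, z axes, in that order (R = Rz(yaw) Ry(pitch) Rx(roll)).
In Python, from cell import manip, camera, get_calibration gives the robot as it stands. The module is installed in compiled form; this text tells all that it offers.
- The arm moves only by the tool jog_arm, never from a script. Its argument "plan" is one flat list of numbers, 6 for each row, row after row: the shift along the world's x, y, z in m, then the turn, a rotation vector about the world's x, y, z in degrees. A call has 1 to 20 rows; each row is the pose to reach, as a shift and turn from the pose commanded when the call began; what a row does not reach only later rows make up. A row lasts 1/10 s, in which the tool goes at most 50 mm and 8.59 degrees, less where a joint would pass 70% of its speed; a pose out of reach is approached as far as the arm can. A call with a gripper value outside its range is refused whole. "claw" is the finger opening in m, from 0 to 0.094, set as the call begins (left out, the last holds). The fingers move at their own pace and stop on an object; "force" is the grip in N (left out, the last holds). Time passes only in rows, so rows that repeat a pose let the fingers close. It gives the time, the measured TCP pose, the force, the opening and the grip force at its end, in the units of the state.
- manip.read_state(): the state, without advancing time (a new reading comes with each control period).
- camera(name): name is "scene" or "top" or "wrist"; returns (picture, depth): 384x512x3 uint8, red, green, blue; 384x512 float32, mm along the optical axis (not along the pixel's ray), 0 where there is no reading.
- get_calibration(name): a dict with "fx", "fy", "cx", "cy" (pixels), "origin" and "attitude" of the camera in the world. Camera axes: x right, y down, z forward; pixel columns grow to the right and rows downward; lengths in mm; the calibration is good to about 2 mm. A picture is of the moment at which its call begins: read the wrist's pose just before it. get_calibration takes no time and is no camera call; for the wrist camera it gives the pose at the moment of the call.
- manip.sign_off(): hands the job in; it is judged then, once.
The state is a dict: "clock": time; "joints": joint angles; "qd": joint speeds; "effort": joint torques, N m; "eef_pos": TCP position; "eef_rot": TCP orientation; "wrist_force": force on the tool from outside, world axes, zero at the start; "moment": the same for the moment, N m; "finger_gap": finger opening in mm; "finger_force": force on a finger pad.
Only numpy, scipy, OpenCV 4.12 (cv2) and the standard library are available. Lean on these libraries where they do the work, as an engineer would, in place of code of your own. Each camera call takes 0.05 s, during which the arm holds its last target. There are 200 camera calls.

## Working session

There is one attempt and no reset: what is moved stays moved. The work goes in short steps, Python scripts to look and compute and a tool call to move; the robot and the scene stay as the last step left them, time stands still between calls to the robot, and variables do not carry over. Pictures are saved under pics/ and viewed, at most 10 in all, crops included, and the job is handed in when it is done.

Besides the shell and the picture viewer there is one more tool, called after ">>>" by a JSON object that holds its "api" and its "payload". jog_arm: Moves the arm, as the interface text tells. Its arguments: {"type":"object","properties":{"plan":{"type":"array"},"claw":{"type":"number"},"force":{"type":"number"}},"required":["plan"]}

```bash
mkdir -p pics; cat > h.py <<'E'
import numpy as np, cv2
from scipy.spatial.transform import Rotation as R
from cell import manip, camera, get_calibration
def snap(name,fn):
    c=get_calibration(name); p,d=camera(name)
    cv2.imwrite(f'pics/{fn}.png',p[:,:,::-1]); np.savez(f'{fn}.npz',d=d,p=p,**{k:np.array(v) for k,v in c.items()})
def cloud(fn):
    z=np.load(f'{fn}.npz'); d=z['d']; v,u=np.mgrid[:384,:512]
    P=np.stack([(u-z['cx'])/z['fx']*d,(v-z['cy'])/z['fy']*d,d],-1)
    A=z['attitude']; M=A if A.shape==(3,3) else R.from_euler('xyz',A).as_matrix()
    W=P@M.T+z['origin']; W[d==0]=np.nan; return W,z['p']
E
python3 - <<'E'
from h import *
for n in('top','scene'):
    print(get_calibration(n)); snap(n,n+'0')
s=manip.read_state(); print(s)
E
```

```text
{'fx': 498.8813997642322, 'fy': 498.8813997642322, 'cx': 256.31826564333, 'cy': 193.29492185209972, 'origin': array([-519.30911013, -535.42043876, 1579.46694473]), 'attitude': array([-2.48488561,  0.01060528, -1.29272188])}
{'fx': 375.28626759339147, 'fy': 375.28626759339147, 'cx': 251.2075390064628, 'cy': 191.3926063464752, 'origin': array([   11.27187623, -1213.02930534,   696.22444593]), 'attitude': array([-2.04264534, -0.02470794, -0.49746868])}
{'clock': 0.1, 'joints': array([-1.34462242e+00,  3.00408891e-01,  1.52149665e+00,  9.75444778e-06,
        1.32069434e+00, -6.65950551e-02]), 'qd': array([ 0.00154613, -0.00066503, -0.000274  ,  0.00155069,  0.00167356,
        0.00013077]), 'effort': array([ 9.91699417e-04, -5.32642615e+01, -3.53283834e+01,  7.09692668e-02,
        2.34675634e-02, -5.52034885e-05]), 'eef_pos': array([ 158.68414575, -526.37623679,  204.95616944]), 'eef_rot': array([-3.14058829e+00, -7.64539254e-05,  2.92766500e-01]), 'wrist_force': array([-0.78020103, -0.06683458,  0.59738292]), 'moment': array([ 0.00227316,  0.00177037, -0.02256334]), 'finger_force': 0.0, 'finger_gap': 94.26625898652112}
```

View pics/top0.png

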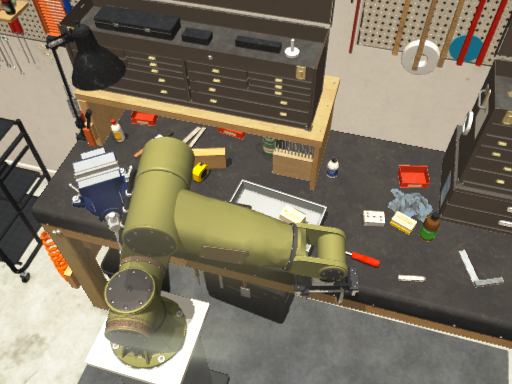

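View pics/scene0.png

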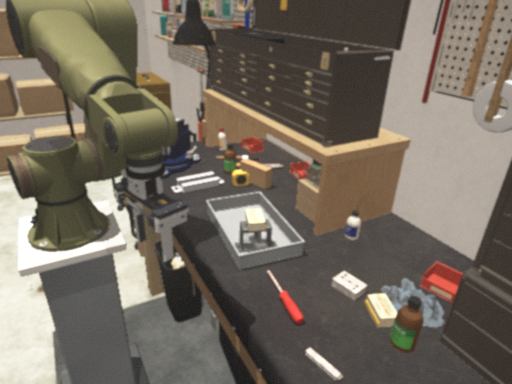

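```bash
python3 - <<'E'
from h import *
W,p=cloud('scene0')
def q(u,v): print((u,v),W[v,u].round(0))
for a in [(207,205),(258,263),(303,243),(265,195),(250,208),(262,208),(268,228),(247,225),(240,245),(270,240),(172,188),(222,178),(200,182),(240,178),(228,160),(290,310),(270,275),(407,325),(300,340)]: q(*a)
im=cv2.resize(p[140:275,160:330,::-1],None,fx=4.5,fy=4.4,interpolation=cv2.INTER_CUBIC); cv2.imwrite('pics/c1.png',im)
E
```

```text
(207, 205) [452. -99.  30.]
(258, 263) [ 468. -450.    7.]
(303, 243) [ 614. -466.   43.]
(265, 195) [713. -73.  -1.]
(250, 208) [ 604. -148.    5.]
(262, 208) [ 649. -161.    0.]
(268, 228) [ 529. -398.   82.]
(247, 225) [ 478. -359.   84.]
(240, 245) [ 463. -342.    5.]
(270, 240) [ 540. -396.   33.]
(172, 188) [398. 144.   1.]
(222, 178) [626. 151.  -2.]
(200, 182) [500.  90.  31.]
(240, 178) [658.  41.  38.]
(228, 160) [667. 175.  67.]
(290, 310) [ 439. -660.   19.]
(270, 275) [ 469. -517.   11.]
(407, 325) [ 600. -863.   82.]
(300, 340) [nan nan nan]
```

View pics/c1.png

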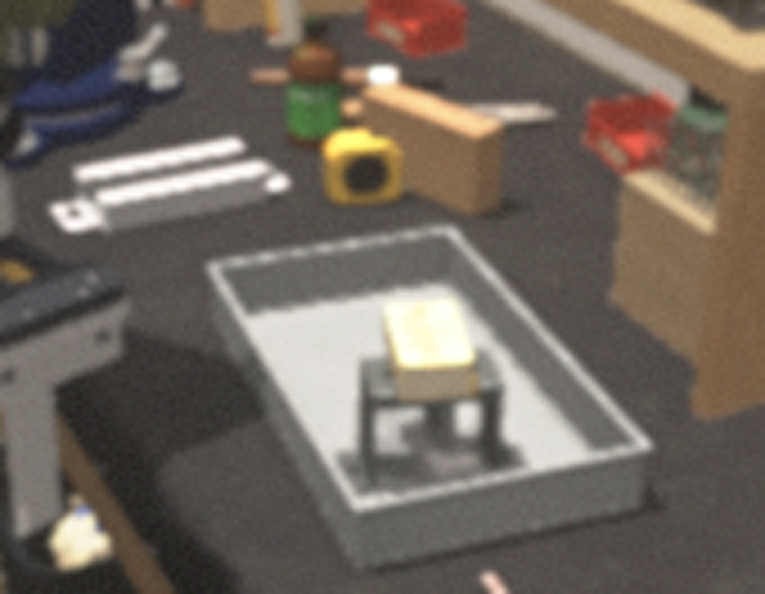

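```bash
python3 - <<'E'
from h import *
W,p=cloud('scene0'); V,U=np.mgrid[:384,:512]
def rect(n,x,y,z):
    m=(W[...,0]>x[0])&(W[...,0]<x[1])&(W[...,1]>y[0])&(W[...,1]<y[1])&(W[...,2]>z[0])&(W[...,2]<z[1])
    q=W[m]; print(n,m.sum(),cv2.minAreaRect(q[:,:2].astype(np.float32)),'z',np.median(q[:,2]).round(1),'min',q.min(0).round(),'max',q.max(0).round(),'mean',q.mean(0).round())
rect('carton',(440,620),(-430,-280),(106,125))
rect('brk',(420,620),(-430,-280),(77,92))
rect('flange',(420,620),(-440,-250),(9,100))
rect('tray',(380,700),(-500,-50),(44,56))
rect('chan',(380,660),(40,260),(26,36))
rect('tape',(600,720),(-20,110),(20,70))
rect('oil',(600,760),(110,230),(20,140))
E
```

```text
carton 259 ((502.58843994140625, -362.3091125488281), (86.43276977539062, 47.9340934753418), 69.66756439208984) z 114.0 min [ 468. -407.  106.] max [ 535. -316.  117.] mean [ 499. -367.  113.]
brk 173 ((502.65869140625, -370.06243896484375), (67.9559326171875, 91.8776626586914), 73.14991760253906) z 84.1 min [ 454. -408.   77.] max [ 555. -328.   92.] mean [ 497. -373.   84.]
flange 799 ((507.8683166503906, -368.13897705078125), (99.99446868896484, 260.2475280761719), 52.88345718383789) z 47.7 min [ 420. -440.    9.] max [ 620. -251.  100.] mean [ 498. -370.   52.]
tray 609 ((532.3468627929688, -283.58837890625), (356.67108154296875, 211.7271270751953), 83.01834106445312) z 50.3 min [ 407. -471.   44.] max [658. -96.  56.] mean [ 532. -310.   50.]
chan 255 ((532.8143920898438, 149.55589294433594), (166.16064453125, 283.8582458496094), 78.38899993896484) z 29.8 min [410.  41.  26.] max [660. 259.  36.] mean [517. 122.  30.]
tape 288 ((677.39306640625, 54.05192184448242), (83.12480163574219, 86.89363098144531), 24.895780563354492) z 48.9 min [632.  26.  20.] max [720. 110.  69.] mean [678.  53.  47.]
oil 298 ((693.973388671875, 172.07489013671875), (121.18770599365234, 84.14500427246094), 81.18353271484375) z 72.0 min [654. 110.  20.] max [744. 227. 135.] mean [680. 176.  72.]
```

>>> {"api": "jog_arm", "payload": {"plan": [0.04,0.015,0.05,0,0,0,0.08,0.035,0.08,0,0,0,0.12,0.055,0.1,0,0,0,0.16,0.075,0.12,0,0,0,0.2,0.095,0.12,0,0,0,0.24,0.115,0.12,0,0,0,0.28,0.135,0.12,0,0,0,0.31,0.15,0.12,0,0,0,0.34,0.164,0.12,0,0,0,0.34,0.164,0.12,0,0,0,0.34,0.164,0.12,0,0,0]}}

```text
clock: 1.2
eef_pos: [498.8, -362.3, 324.8]
eef_rot: [-3.141, 0.001, 0.294]
wrist_force: [0.5, -0.2, -0.2]
finger_gap: 93.5
finger_force: 0.0
```

```bash
python3 - <<'E'
from h import *
s=manip.read_state(); print(s['clock'],s['eef_pos'],s['eef_rot'],s['joints'])
snap('wrist','w1'); print(get_calibration('wrist'))
W,p=cloud('w1')
im=cv2.resize(p[:,:,::-1],(768,576)); cv2.imwrite('pics/w1b.png',im)
E
```

```text
1.2 [ 498.83990841 -362.34933583  324.78311077] [-3.14072830e+00  8.00299304e-04  2.93856776e-01] [-6.87530676e-01  4.03861402e-01  1.11108275e+00 -1.85094950e-04
  1.62781187e+00  5.89398781e-01]
{'fx': 285.2369067984598, 'fy': 285.2369067984598, 'cx': 256.94869515960164, 'cy': 195.19563276241502, 'origin': array([ 569.01911544, -342.49785473,  504.85349047]), 'attitude': array([ 2.88846848e+00,  9.34330578e-04, -1.27813723e+00])}
```

View pics/w1b.png

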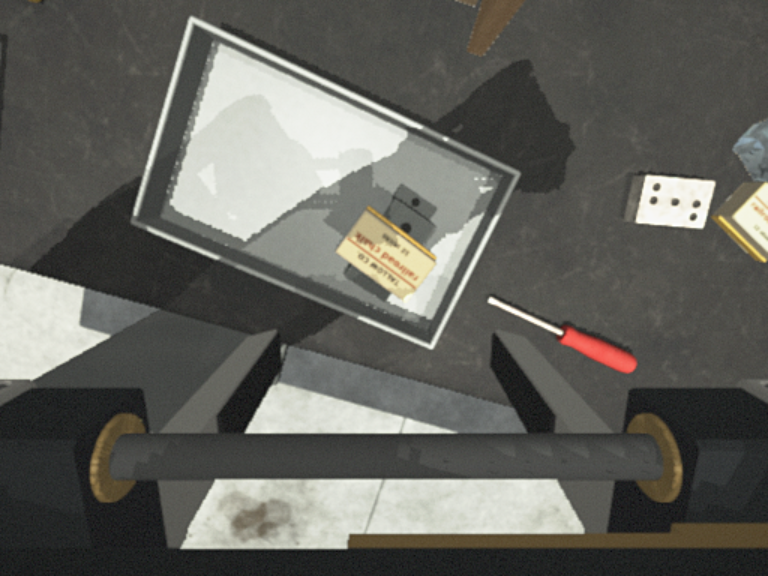

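```bash
cat >> h.py <<'E'
def rect(W,n,x,y,z):
    with np.errstate(all='ignore'): m=(W[...,0]>x[0])&(W[...,0]<x[1])&(W[...,1]>y[0])&(W[...,1]<y[1])&(W[...,2]>z[0])&(W[...,2]<z[1])
    k=cv2.connectedComponentsWithStats(m.astype(np.uint8)); i=1+np.argmax(k[2][1:,4]); m=k[1]==i
    q=W[m]; print(n,m.sum(),np.round(np.hstack(cv2.minAreaRect(q[:,:2].astype(np.float32))),1),'z',np.median(q[:,2]).round(1),'min',q.min(0).round(),'max',q.max(0).round(),'mean',q.mean(0).round())
E
python3 - <<'E'
from h import *
W,p=cloud('w1')
rect(W,'carton',(440,620),(-440,-280),(106,125))
rect(W,'brk+',(420,620),(-460,-250),(70,125))
rect(W,'foot+',(420,650),(-460,-250),(9,125))
rect(W,'foot',(420,650),(-430,-300),(5,14))
rect(W,'tray',(350,750),(-600,0),(40,56))
for u,v in [(410,190),(405,228),(365,280),(350,275),(387,310),(370,235)]: print((u,v),W[int(v/1.5),int(u/1.5)].round(0))
E
```

```text
carton 2057 [ 505.2 -360.6   82.1   48.    70.1] z 115.9 min [ 470. -407.  106.] max [ 541. -314.  118.] mean [ 506. -360.  116.]
brk+ 3045 [ 507.7 -361.4   82.1   93.8   70.3] z 115.3 min [ 456. -408.   71.] max [ 557. -314.  118.] mean [ 510. -362.  107.]
foot+ 3073 [ 507.7 -361.4   82.1   93.8   70.3] z 115.3 min [ 456. -408.    9.] max [ 558. -314.  118.] mean [ 510. -362.  106.]
foot 282 [ 559.3 -379.3   49.3   18.1   73.8] z 7.7 min [ 544. -404.    5.] max [ 572. -354.   10.] mean [ 558. -379.    8.]
tray 4218 [ 534.9 -282.3  352.7  212.3   83.1] z 52.4 min [ 410. -469.   40.] max [660. -97.  56.] mean [ 542. -262.   51.]
(410, 190) [ 570. -370.    3.]
(405, 228) [ 533. -372.   85.]
(365, 280) [ 473. -349.   86.]
(350, 275) [ 473. -333.   85.]
(387, 310) [ 426. -387.    3.]
(370, 235) [ 522. -340.  116.]
```

>>> {"api": "jog_arm", "payload": {"plan": [0.006,0.002,-0.03,0,0,8,0.006,0.002,-0.06,0,0,16,0.006,0.002,-0.09,0,0,24,0.006,0.002,-0.12,0,0,32,0.006,0.002,-0.15,0,0,40,0.006,0.002,-0.16,0,0,48,0.006,0.002,-0.17,0,0,53,0.006,0.002,-0.18,0,0,53,0.006,0.002,-0.2,0,0,53,0.006,0.002,-0.22,0,0,53,0.006,0.002,-0.235,0,0,53,0.006,0.002,-0.235,0,0,53,0.006,0.002,-0.235,0,0,53]}}

```text
clock: 2.55
eef_pos: [504.7, -360.9, 91.0]
eef_rot: [3.141, 0.0, 1.217]
wrist_force: [-0.3, -0.6, 0.6]
finger_gap: 94.1
finger_force: 0.0
```

>>> {"api": "jog_arm", "payload": {"plan": [0,0,0,0,0,0,0,0,0,0,0,0,0,0,0,0,0,0,0,0,0,0,0,0,0,0,0,0,0,0,0,0,0,0,0,0,0,0,0.01,0,0,0,0,0,0.03,0,0,0,0,0,0.05,0,0,0], "claw": 0.03, "force": 20}}

```text
clock: 3.45
eef_pos: [504.6, -360.5, 141.4]
eef_rot: [-3.141, -0.0, 1.218]
wrist_force: [0.8, -0.6, -0.7]
finger_gap: 48.1
finger_force: 20.0
```

>>> {"api": "jog_arm", "payload": {"plan": [0.005,0.03,0.02,0,0,3,0.015,0.07,0.02,0,0,6,0.025,0.11,0.01,0,0,9,0.035,0.15,-0.01,0,0,12,0.043,0.18,-0.03,0,0,12,0.043,0.188,-0.06,0,0,12,0.043,0.188,-0.09,0,0,12,0.043,0.188,-0.115,0,0,12,0.043,0.188,-0.125,0,0,12,0.043,0.188,-0.131,0,0,12,0.043,0.188,-0.131,0,0,12,0.043,0.188,-0.131,0,0,12]}}

```text
clock: 4.65
eef_pos: [548.4, -172.9, 10.7]
eef_rot: [3.14, 0.0, 1.427]
wrist_force: [1.1, -0.5, -1.1]
finger_gap: 47.8
finger_force: 20.0
```

>>> {"api": "jog_arm", "payload": {"plan": [0,0,0,0,0,0,0,0,0,0,0,0,0,0,0,0,0,0,0,0,0.02,0,0,0,0,0,0.06,0,0,0,0,0,0.11,0,0,0,-0.01,-0.04,0.15,0,0,-8,-0.02,-0.07,0.18,0,0,-16,-0.03,-0.1,0.2,0,0,-24,-0.035,-0.13,0.2,0,0,-32,-0.04,-0.16,0.2,0,0,-40,-0.041,-0.18,0.2,0,0,-48,-0.041,-0.19,0.2,0,0,-56,-0.041,-0.19,0.2,0,0,-64,-0.041,-0.19,0.2,0,0,-72,-0.041,-0.19,0.2,0,0,-80,-0.041,-0.19,0.2,0,0,-88,-0.041,-0.19,0.2,0,0,-96,-0.041,-0.19,0.2,0,0,-98,-0.041,-0.19,0.2,0,0,-98], "claw": 0.094}}

```text
clock: 6.65
eef_pos: [506.7, -362.6, 209.6]
eef_rot: [3.142, -0.0, -0.284]
wrist_force: [-0.2, -0.2, -0.3]
finger_gap: 93.9
finger_force: 0.0
```

```bash
python3 - <<'E'
from h import *
s=manip.read_state(); print(s['clock'],s['eef_pos'],s['eef_rot'],s['joints'])
snap('wrist','w2')
W,p=cloud('w2')
rect(W,'carton',(440,640),(-260,-100),(20,40))
rect(W,'brk+',(420,620),(-460,-250),(78,92))
rect(W,'foot',(530,650),(-430,-300),(5,14))
im=cv2.resize(p[:,:,::-1],(768,576)); cv2.imwrite('pics/w2b.png',im)
E
```

```text
6.65 [ 506.72349876 -362.57492278  209.62326621] [ 3.14150241e+00 -1.70262835e-04 -2.83530554e-01] [-6.79838302e-01  4.62023653e-01  1.28948967e+00 -1.78181811e-05
  1.38988743e+00  1.17449179e+00]
carton 2514 [ 549.4 -173.    83.6   48.2   82.1] z 33.9 min [ 520. -217.   20.] max [ 579. -129.   36.] mean [ 550. -176.   33.]
brk+ 3717 [ 507.4 -363.7   50.1   91.7   73.4] z 85.6 min [ 457. -400.   82.] max [ 558. -327.   88.] mean [ 509. -364.   86.]
foot 498 [ 559.2 -377.8   53.1   16.8   73.9] z 7.7 min [ 544. -405.    5.] max [ 573. -350.   14.] mean [ 559. -378.    8.]
```

View pics/w2b.png

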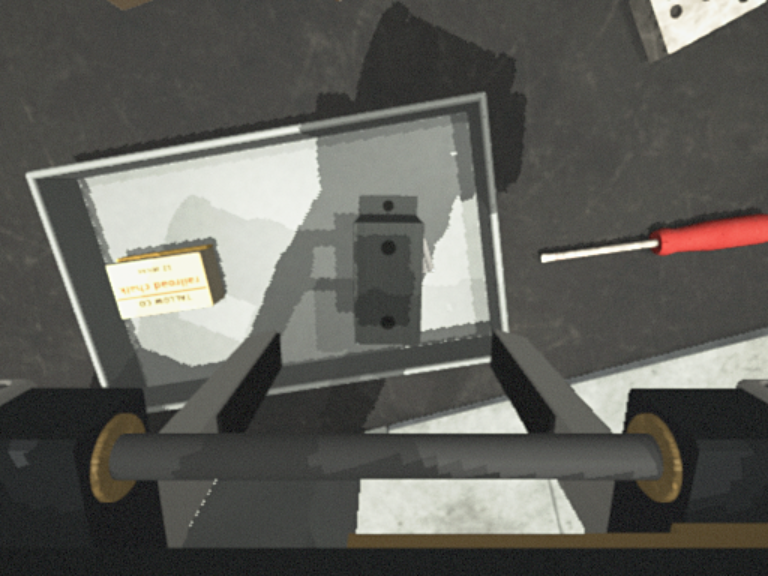

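>>> {"api": "jog_arm", "payload": {"plan": [0.001,-0.001,-0.04,0,0,0,0.001,-0.001,-0.08,0,0,0,0.001,-0.001,-0.11,0,0,0,0.001,-0.001,-0.135,0,0,0,0.001,-0.001,-0.151,0,0,0,0.001,-0.001,-0.151,0,0,0,0.001,-0.001,-0.151,0,0,0]}}

```text
clock: 7.4
eef_pos: [508.2, -363.9, 59.5]
eef_rot: [3.141, -0.001, -0.283]
wrist_force: [0.5, -1.1, 0.3]
finger_gap: 94.2
finger_force: 0.0
```

>>> {"api": "jog_arm", "payload": {"plan": [0,0,0,0,0,0,0,0,0,0,0,0,0,0,0,0,0,0,0,0,0,0,0,0,0,0,0,0,0,0,0,0,0,0,0,0,0,0,0.015,0,0,0,0,0,0.04,0,0,0,0,0,0.08,0,0,0,0,0,0.1,0,0,0,0,0,0.1,0,0,0], "claw": 0.03, "force": 40}}

```text
clock: 8.5
eef_pos: [508.7, -364.3, 162.4]
eef_rot: [3.139, -0.005, -0.283]
wrist_force: [-0.1, -0.2, -3.4]
finger_gap: 49.4
finger_force: 40.0
```

>>> {"api": "jog_arm", "payload": {"plan": [0.006,0.03,0,0,0,3,0.012,0.06,0,0,0,6,0.018,0.09,0,0,0,9,0.022,0.102,-0.02,0,0,9,0.022,0.102,-0.05,0,0,9,0.022,0.102,-0.075,0,0,9,0.022,0.102,-0.09,0,0,9,0.022,0.102,-0.096,0,0,9,0.022,0.102,-0.099,0,0,9,0.022,0.102,-0.0995,0,0,9,0.022,0.102,-0.0995,0,0,9]}}

```text
clock: 9.6
eef_pos: [530.1, -261.9, 59.8]
eef_rot: [3.141, -0.001, -0.126]
wrist_force: [0.2, 0.3, -4.2]
finger_gap: 49.9
finger_force: 40.0
```

>>> {"api": "jog_arm", "payload": {"plan": [0,0,0,0,0,0,0,0,0,0,0,0,0,0,0,0,0,0,0,0,0,0,0,0,0,0,0.02,0,0,0,0,0,0.06,0,0,0,0,-0.01,0.1,0,0,0,-0.005,-0.04,0.13,0,0,0,-0.01,-0.07,0.14,0,0,0,-0.015,-0.1,0.14,0,0,0,-0.02,-0.102,0.14,0,0,0,-0.02,-0.102,0.14,0,0,0,-0.02,-0.102,0.14,0,0,0], "claw": 0.094}}

```text
clock: 10.9
eef_pos: [509.9, -362.8, 198.9]
eef_rot: [-3.141, 0.0, -0.126]
wrist_force: [-0.6, 0.5, 0.2]
finger_gap: 93.7
finger_force: 0.0
```

```bash
python3 - <<'E'
from h import *
s=manip.read_state(); print(s['clock'],s['eef_pos'],s['eef_rot'],s['joints'])
snap('wrist','w3')
W,p=cloud('w3')
rect(W,'brk',(430,630),(-310,-200),(78,92))
rect(W,'tab',(460,560),(-420,-310),(60,76))
rect(W,'plate',(460,560),(-420,-310),(20,76))
im=cv2.resize(p[:,:,::-1],(768,576)); cv2.imwrite('pics/w3b.png',im)
E
```

```text
10.9 [ 509.89975815 -362.81742809  198.88755582] [-3.14127545e+00  1.72886265e-04 -1.25666605e-01] [-6.77029087e-01  4.75777389e-01  1.29449687e+00  1.83253544e-04
  1.37163183e+00  1.01939759e+00]
brk 4019 [ 529.8 -262.3   50.3   91.4   82.3] z 85.7 min [ 482. -293.   78.] max [ 578. -232.   88.] mean [ 533. -263.   86.]
tab 286 [ 510.6 -372.2   27.6   12.7   89.9] z 68.8 min [ 504. -386.   60.] max [ 517. -358.   71.] mean [ 511. -372.   68.]
plate 1176 [ 510.4 -372.1   30.2   59.9    0.8] z 31.0 min [ 495. -402.   20.] max [ 526. -342.   71.] mean [ 513. -372.   40.]
```

View pics/w3b.png

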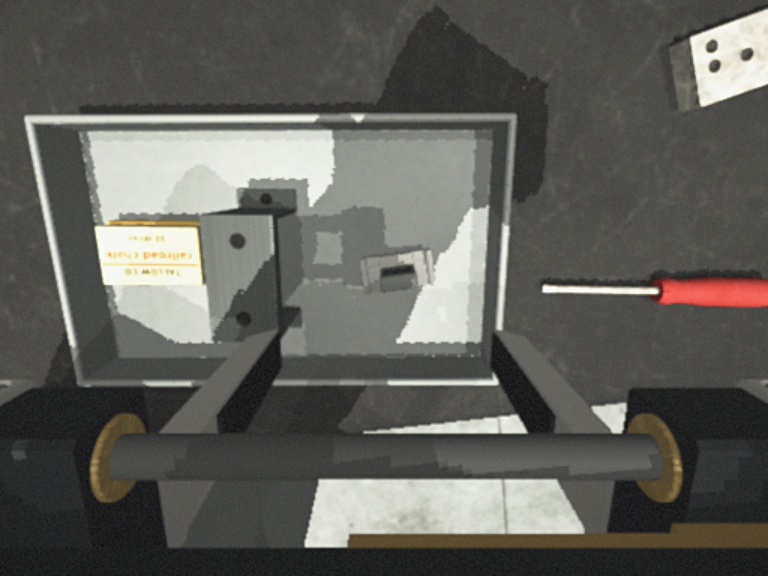

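>>> {"api": "jog_arm", "payload": {"plan": [0,-0.009,-0.005,0,0,8.5,0,-0.009,-0.01,0,0,17,0,-0.009,-0.02,0,0,25.5,0,-0.009,-0.03,0,0,34,0,-0.009,-0.04,0,0,42.5,0,-0.009,-0.05,0,0,51,0,-0.009,-0.06,0,0,59.5,0,-0.009,-0.07,0,0,68,0,-0.009,-0.08,0,0,76.5,0,-0.009,-0.09,0,0,85,0,-0.009,-0.1,0,0,93.5,0.0005,-0.009,-0.11,0,0,97.6,0.0005,-0.009,-0.13,0,0,97.6,0.0005,-0.009,-0.145,0,0,97.6,0.0005,-0.009,-0.151,0,0,97.6,0.0005,-0.009,-0.151,0,0,97.6,0.0005,-0.009,-0.151,0,0,97.6], "claw": 0.05}}

```text
clock: 12.65
eef_pos: [510.6, -372.7, 48.7]
eef_rot: [3.141, 0.001, 1.577]
wrist_force: [-0.1, -1.0, 0.3]
finger_gap: 50.3
finger_force: 0.0
```

>>> {"api": "jog_arm", "payload": {"plan": [0,0,0,0,0,0,0,0,0,0,0,0,0,0,0,0,0,0,0,0,0,0,0,0,0,0,0,0,0,0,0,0,0,0,0,0,0,0,0.01,0,0,0,0,0,0.03,0,0,0,0,0,0.07,0,0,0,0,0,0.11,0,0,0,0,0,0.15,0,0,0,0,0,0.15,0,0,0,0,0,0.15,0,0,0], "claw": 0.0, "force": 50}}

```text
clock: 13.95
eef_pos: [510.3, -372.6, 198.7]
eef_rot: [3.141, 0.001, 1.577]
wrist_force: [0.5, -0.4, -2.6]
finger_gap: 11.9
finger_force: 50.0
```

>>> {"api": "jog_arm", "payload": {"plan": [0,0.03,0.02,0,0,0,0,0.07,0.04,0,0,0,0,0.115,0.05,0,0,0,0,0.16,0.05,0,0,0,0,0.205,0.05,0,0,0,0,0.25,0.05,0,0,0,0,0.295,0.05,0,0,0,0,0.34,0.05,0,0,0,0,0.385,0.05,0,0,0,0,0.42,0.05,0,0,0,0,0.44,0.05,0,0,0,0,0.44,0.05,0,0,0,0,0.44,0.05,0,0,0,0,0.44,0.05,0,0,0]}}

```text
clock: 15.35
eef_pos: [510.1, 66.5, 247.3]
eef_rot: [-3.14, 0.0, 1.576]
wrist_force: [0.4, -0.1, -1.3]
finger_gap: 11.3
finger_force: 50.0
```

```bash
python3 - <<'E'
from h import *
s=manip.read_state(); print(s['clock'],s['eef_pos'],s['eef_rot'],s['joints'])
snap('wrist','w4')
W,p=cloud('w4')
rect(W,'chan',(380,640),(50,240),(24,37))
for u,v in [(200,100),(256,100),(300,100),(256,60),(256,140)]: print(W[v,u].round())
im=cv2.resize(p[:,:,::-1],(768,576)); cv2.imwrite('pics/w4b.png',im)
E
```

```text
15.35 [510.11460459  66.53439857 247.30670564] [-3.14045233e+00  1.90016161e-04  1.57648133e+00] [ 5.85602940e-02  1.90538784e-01  1.55893316e+00 -1.31551123e-04
  1.39326948e+00  5.28987021e-02]
chan 2059 [5.082e+02 1.569e+02 1.601e+02 2.170e+01 1.000e-01] z 31.6 min [428. 146.  25.] max [588. 168.  34.] mean [509. 157.  32.]
[435. 166.  32.]
[509. 166.  31.]
[567. 166.  33.]
[509. 220.   2.]
[509. 113.   5.]
```

View pics/w4b.png

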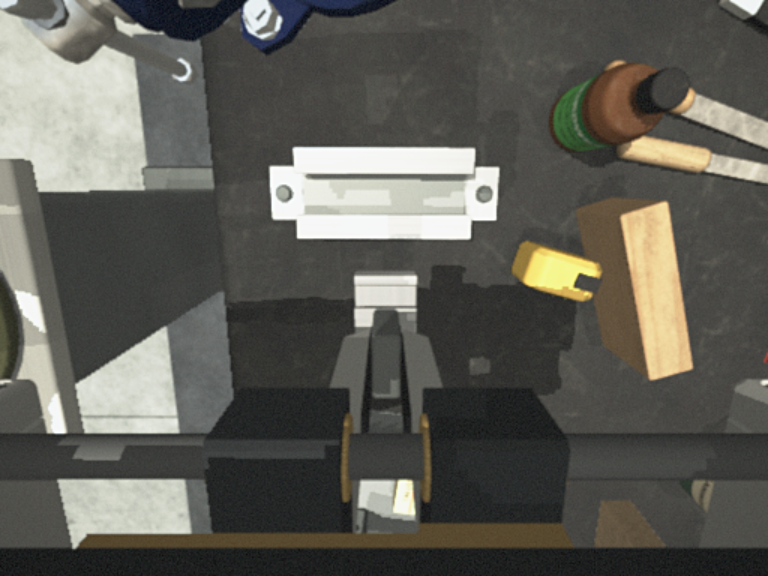

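```bash
python3 - <<'E'
from h import *
W,p=cloud('w4')
rect(W,'lipfar',(380,640),(130,240),(27,37))
rect(W,'lipnear',(380,640),(70,128),(27,37))
rect(W,'lugL',(380,428),(90,170),(2,14))
rect(W,'nutplate',(480,540),(40,110),(180,245))
c=np.load('w4.npz')
# edges of lips from picture: columns mid
g=cv2.cvtColor(p,cv2.COLOR_RGB2GRAY)
for u in (215,256,300): print(u,[(v,g[v,u],W[v,u,1:].round(0).tolist()) for v in list(range(95,120,2))+list(range(136,164,2))])
E
```

```text
lipfar 2053 [5.082e+02 1.569e+02 1.601e+02 2.170e+01 1.000e-01] z 31.7 min [428. 146.  27.] max [588. 168.  34.] mean [509. 157.  32.]
lipnear 1899 [5.083e+02 9.910e+01 1.601e+02 2.210e+01 1.000e-01] z 31.6 min [428.  88.  27.] max [588. 110.  34.] mean [509.  99.  32.]
lugL 680 [413.4 128.8  52.1  30.   88.1] z 4.8 min [398. 103.   2.] max [428. 155.  14.] mean [413. 128.   5.]
nutplate 1477 [5.107e+02 8.180e+01 2.980e+01 2.910e+01 3.000e-01] z 229.1 min [496.  67. 219.] max [525.  96. 245.] mean [511.  85. 228.]
215 [(95, np.uint8(69), [175.0, -0.0]), (97, np.uint8(82), [172.0, 0.0]), (99, np.uint8(255), [167.0, 31.0]), (101, np.uint8(247), [164.0, 32.0]), (103, np.uint8(247), [162.0, 32.0]), (105, np.uint8(246), [159.0, 32.0]), (107, np.uint8(247), [157.0, 31.0]), (109, np.uint8(247), [154.0, 33.0]), (111, np.uint8(246), [152.0, 32.0]), (113, np.uint8(248), [149.0, 32.0]), (115, np.uint8(218), [147.0, 34.0]), (117, np.uint8(96), [145.0, 6.0]), (119, np.uint8(153), [142.0, 7.0]), (136, np.uint8(230), [118.0, 6.0]), (138, np.uint8(188), [115.0, 5.0]), (140, np.uint8(195), [112.0, 7.
[... 1663 characters left out ...]
155.0, 31.0]), (111, np.uint8(245), [153.0, 31.0]), (113, np.uint8(244), [150.0, 33.0]), (115, np.uint8(228), [147.0, 33.0]), (117, np.uint8(96), [145.0, 6.0]), (119, np.uint8(104), [142.0, 6.0]), (136, np.uint8(224), [119.0, 7.0]), (138, np.uint8(194), [116.0, 6.0]), (140, np.uint8(195), [113.0, 6.0]), (142, np.uint8(174), [110.0, 6.0]), (144, np.uint8(252), [109.0, 32.0]), (146, np.uint8(247), [107.0, 32.0]), (148, np.uint8(247), [104.0, 32.0]), (150, np.uint8(246), [101.0, 32.0]), (152, np.uint8(247), [98.0, 31.0]), (154, np.uint8(247), [95.0, 30.0]), (156, np.uint8(247), [93.0, 32.0]), (158, np.uint8(255), [90.0, 31.0]), (160, np.uint8(74), [83.0, 2.0]), (162, np.uint8(77), [80.0, 0.0])]
```

>>> {"api": "jog_arm", "payload": {"plan": [0,0.01,0,0,0,-8.5,0,0.02,0,0,0,-17,0,0.03,0,0,0,-25.5,0,0.04,0,0,0,-34,0,0.05,0,0,0,-42.5,-0.002,0.061,0,0,0,-51,-0.002,0.061,-0.02,0,0,-59.5,-0.002,0.061,-0.04,0,0,-68,-0.002,0.061,-0.06,0,0,-76.5,-0.002,0.061,-0.08,0,0,-85,-0.002,0.061,-0.1,0,0,-90.3,-0.002,0.061,-0.13,0,0,-90.3,-0.002,0.061,-0.148,0,0,-90.3,-0.002,0.061,-0.148,0,0,-90.3,-0.002,0.061,-0.148,0,0,-90.3,-0.002,0.061,-0.148,0,0,-90.3]}}

```text
clock: 17.0
eef_pos: [508.9, 128.2, 101.2]
eef_rot: [-3.141, -0.002, 0.001]
wrist_force: [0.7, -0.7, -1.8]
finger_gap: 11.1
finger_force: 50.0
```

```bash
python3 - <<'E'
from h import *
s=manip.read_state(); print(s['clock'],s['eef_pos'],s['eef_rot'],s['wrist_force'])
snap('wrist','w5')
W,p=cloud('w5')
rect(W,'lip+',(380,640),(134,180),(27,37))
rect(W,'lip-',(380,640),(70,122),(27,37))
rect(W,'nutplate',(470,560),(90,170),(65,95))
im=cv2.resize(p[150:300,150:370,::-1],(792,540)); cv2.imwrite('pics/w5b.png',im)
E
```

```text
17.0 [508.92650242 128.21795757 101.21401682] [-3.14128916e+00 -1.86462676e-03  9.17765912e-04] [ 0.74907001 -0.67903744 -1.77677642]
lip+ 3047 [522.2 157.9  22.1 131.9  90. ] z 31.6 min [456. 147.  27.] max [588. 169.  34.] mean [535. 158.  32.]
lip- 2978 [522.   99.8 132.3  22.3   0. ] z 31.6 min [456.  89.  27.] max [588. 111.  34.] mean [536.  99.  32.]
nutplate 1449 [5.261e+02 1.284e+02 2.880e+01 2.980e+01 3.000e-01] z 82.9 min [512. 114.  73.] max [541. 143.  95.] mean [529. 129.  82.]
```

View pics/w5b.png

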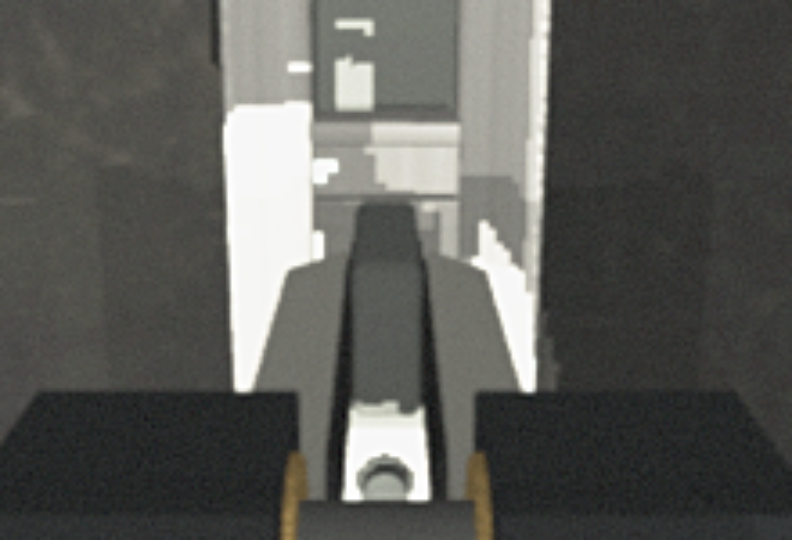

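>>> {"api": "jog_arm", "payload": {"plan": [0,0.0005,-0.015,0,0,0,0,0.0005,-0.03,0,0,0,0,0.0005,-0.04,0,0,0,0,0.0005,-0.044,0,0,0,0,0.0005,-0.048,0,0,0,0,0.0005,-0.051,0,0,0,0,0.0005,-0.054,0,0,0,0,0.0005,-0.056,0,0,0,0,0.0005,-0.056,0,0,0,0,0.0005,-0.056,0,0,0]}}

```text
clock: 18.05
eef_pos: [508.6, 129.0, 44.4]
eef_rot: [-3.141, -0.001, 0.001]
wrist_force: [-0.5, 0.4, 4.7]
finger_gap: 11.8
finger_force: 50.0
```

>>> {"api": "jog_arm", "payload": {"plan": [0,0,-0.001,0,0,0,0,0,-0.002,0,0,0,0,0,-0.003,0,0,0,0,0,-0.004,0,0,0,0,0,-0.0045,0,0,0,0,0,-0.0045,0,0,0,0,0,-0.0045,0,0,0]}}

```text
clock: 18.75
eef_pos: [508.7, 129.0, 40.1]
eef_rot: [-3.141, -0.001, 0.001]
wrist_force: [-0.5, 1.5, 7.8]
finger_gap: 11.7
finger_force: 50.0
```

>>> {"api": "jog_arm", "payload": {"plan": [0,0,-0.0005,0,0,0,0,0,-0.001,0,0,0,0,0,-0.001,0,0,0]}}

```text
clock: 19.05
eef_pos: [508.7, 129.0, 39.1]
eef_rot: [-3.141, -0.001, 0.001]
wrist_force: [-1.1, 1.9, 8.1]
finger_gap: 11.8
finger_force: 50.0
```

>>> {"api": "jog_arm", "payload": {"plan": [0,0,-0.0005,0,0,0,0,0,-0.001,0,0,0,0,0,-0.001,0,0,0]}}

```text
clock: 19.35
eef_pos: [508.7, 129.1, 38.2]
eef_rot: [-3.141, -0.001, 0.001]
wrist_force: [-1.2, 1.0, 9.5]
finger_gap: 11.7
finger_force: 50.0
```

>>> {"api": "jog_arm", "payload": {"plan": [0,0,-0.0005,0,0,0,0,0,-0.001,0,0,0,0,0,-0.001,0,0,0]}}

```text
clock: 19.65
eef_pos: [508.8, 129.1, 37.8]
eef_rot: [-3.141, -0.001, 0.001]
wrist_force: [-4.2, 0.1, 17.5]
finger_gap: 11.6
finger_force: 50.0
```

>>> {"api": "jog_arm", "payload": {"plan": [0,0,0.0008,0,0,0,0,0,0.0008,0,0,7,0,0,0.0008,0,0,14,0,0,0.0008,0,0,21,0,0,0.0008,0,0,28,0,0,0.0008,0,0,35,0,0,0.0008,0,0,42,0,0,0.0008,0,0,49,0,0,0.0008,0,0,56,0,0,0.0008,0,0,63,0,0,0.0008,0,0,70,0,0,0.0008,0,0,77,0,0,0.0008,0,0,84,0,0,0.0008,0,0,90,0,0,0.0008,0,0,90,0,0,0.0008,0,0,90]}}

```text
clock: 21.25
eef_pos: [509.1, 129.0, 38.2]
eef_rot: [3.139, -0.0, 1.572]
wrist_force: [-0.6, 0.5, 9.2]
finger_gap: 11.6
finger_force: 50.0
```

>>> {"api": "jog_arm", "payload": {"plan": [0,0,0.002,0,0,0,0,0,0.004,0,0,0,0,0,0.006,0,0,0,0,0,0.008,0,0,0,0,0,0.0085,0,0,0,0,0,0.0085,0,0,0]}}

```text
clock: 21.85
eef_pos: [508.8, 129.0, 45.7]
eef_rot: [3.14, -0.0, 1.572]
wrist_force: [6.2, 1.4, -2.8]
finger_gap: 11.5
finger_force: 50.0
```

>>> {"api": "jog_arm", "payload": {"plan": [0,0,0,0,0,0,0,0,0,0,0,0,0,0,0,0,0,0,0,0,0,0,0,0,0,0,0.02,0,0,0,0,0,0.05,0,0,0,0,0,0.09,0,0,0,0,-0.03,0.13,0,0,0,0,-0.06,0.16,0,0,0,0,-0.06,0.16,0,0,0,0,-0.06,0.16,0,0,0], "claw": 0.04}}

```text
clock: 22.95
eef_pos: [508.2, 68.6, 205.8]
eef_rot: [3.141, -0.0, 1.571]
wrist_force: [-0.2, -0.3, -0.6]
finger_gap: 39.8
finger_force: 0.0
```

```bash
python3 - <<'E'
from h import *
s=manip.read_state(); print(s['clock'],s['eef_pos'],s['wrist_force'])
snap('wrist','w6')
W,p=cloud('w6')
rect(W,'tabtop',(470,560),(90,170),(55,80))
rect(W,'lip',(380,640),(134,180),(28,37))
im=cv2.resize(p[60:240,150:370,::-1],(780,600)); cv2.imwrite('pics/w6b.png',im)
E
```

```text
22.95 [508.19833862  68.64318085 205.83030025] [-0.17830676 -0.29762197 -0.60306382]
tabtop 283 [509.6 128.9  11.1  26.9   0. ] z 66.3 min [504. 115.  64.] max [515. 142.  68.] mean [510. 129.  66.]
lip 2555 [508.2 157.  159.9  21.8   0. ] z 31.6 min [428. 146.  28.] max [588. 168.  34.] mean [508. 157.  32.]
```

View pics/w6b.png

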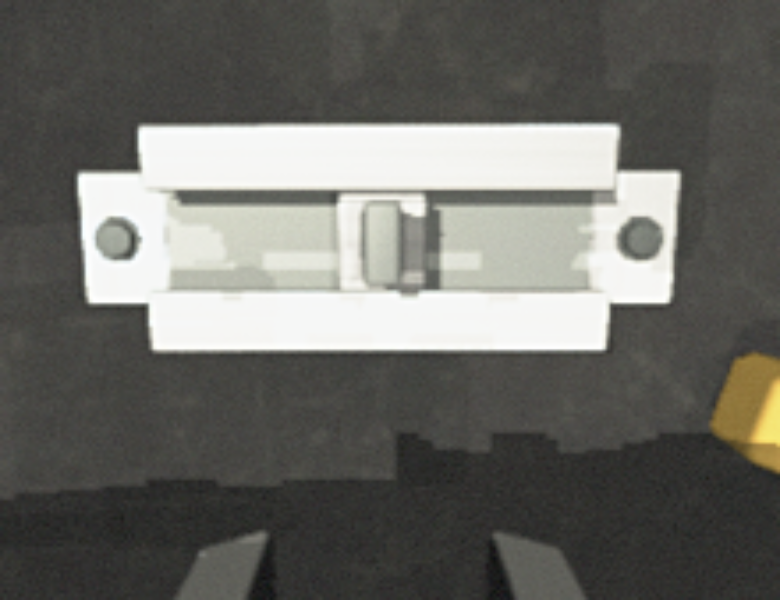

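```bash
python3 -c "
from cell import manip; print(manip.sign_off())"
```

```text
the job is handed in; nothing more can be done
None
```

I handed the job in at about 23 s on the clock. The last close-up shows the nut square across the channel, with its tab centre about 47 mm above the bench (16 mm above the slot, the caught height) and the fingers clear of it. The carton and bracket stand apart in the tray, and I moved nothing near the tape measure, oil bottle or screwdriver. The sign-off gave no verdict.

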